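# Roll the lamp-hub blank into the V-block and slide it to the stop

## Robot

A 7-joint arm with a two-finger parallel gripper is mounted at the origin on the work surface. World frame = base frame: x ahead of the robot, y to its left, z up, the work surface at z = 0. Lengths are in m, angles in rad, forces in N, time in s.
With the tool pointing down it reaches from about 0.425 to 0.925 m from the base axis. Payload 6.8 kg.
Tool frame: the origin (TCP) lies between the finger pads; the fingertips stand 17 mm ahead of it and the grasp point (between the pads) lies 2 mm behind it; z points along the fingers, x is the direction in which the jaws open and shut, and the axes are right-handed (so a half turn about z gives the same grasp; the last joint's range is limited). The gripper opens to 85 mm and grips with 20 to 120 N. Pads are 22 mm wide; open, the fingers measure 114 mm over their backs; the gripper's body (76 mm by 85 mm) begins 54 mm behind the grasp point. The pads swing forward as they close: fully open they stand 13 mm farther back than shut.
Start: joints at [-1.445, 0.477, 0.022, 1.555, -0.011, 1.109, -0.083], TCP at [0.156, 0.657, 0.248] pointing down, gripper open.
Joint ranges: [-2.96, 2.96], [-0.34, 2.1], [-1.41, 1.46], [0.24, 2.44], [-1.37, 4.51], [0.17, 1.92], [-2.96, 2.96]. Speed limits (rad/s): [2.39, 2.39, 3.14, 3.14, 3.14, 3.14, 3.14].

## Interface

Orientations are given as a unit quaternion [w, x, y, z].
In Python, from station import readout, read_camera, get_calibration, bot, models gives the robot as it stands.
- The arm moves only by the tool carry_out, never from a script. Its argument "deltas" is a list of rows, each a list of 2 entries, a list of its own where there are three numbers: the shift along the tool's x, y, z in cm, then the turn about the tool's z in degrees. A call has 1 to 10 rows; each row is the pose to reach, as a shift and turn from the pose measured when the call began, along the tool's axes at that moment; what a row does not reach only later rows make up. A row lasts 1/8 s, in which the tool goes at most 62.5 mm and 10.7 degrees, less where a joint would pass 70% of its speed; a pose out of reach is approached as far as the arm can. A call with a gripper value outside its range is refused whole. "hand" is the opening, from 0 (shut) to 1 (fully open), set as the call begins (left out, the last holds). The fingers move at their own pace and stop on an object; "newtons" is the grip in N (left out, the last holds). Time passes only in rows, so rows that repeat a pose let the fingers close. It gives the time, the measured TCP pose, the force and the opening at its end, in the units of the state.
- readout.get_obs(): the state, without advancing time (a new reading comes with each control period).
- read_camera(name): name is "scene" or "top" or "wrist"; returns the picture (384x512x3 uint8, red, green, blue); there is no depth.
- get_calibration(name): a dict with "fov_y" (degrees; the focal length in pixels is half the picture's height over the tangent of half this angle, whatever the lens; pixels are square), "cx", "cy" (the principal point, pixels), "world_from_camera" (4x4, takes a point from camera to world coordinates). Camera axes: x right, y down, z forward; pixel columns grow to the right and rows downward; lengths in m; the calibration is good to about 2 mm. A picture is of the moment at which its call begins: read the wrist's pose just before it. get_calibration takes no time and is no camera call; for the wrist camera it gives the pose at the moment of the call.
- bot.hand_in(): hands the job in, once; it reports no verdict.
Trained networks look in the newest picture that a camera, given by its name, has taken for a name from the list of things; names that differ only in an ending like _2 or _b are one class to them, and where a whole thing is asked for, a point or a joint stands for the part that bears it (a point fixed in the world has none). Each returns a list of dicts, best first, with "score" (0 to 1); they miss things now and then, are a little off and sometimes report something else, mostly with a low value. They report only what shows in the picture. A call takes as long as a camera call. They do not tell look-alikes from the thing itself.
- models.spot_in(query, camera): "centre" ([row, column] in pixels, amid what is visible of it).
The state is a dict: "t": time; "q": joint angles; "joint_vel": joint speeds; "joint_torque": joint torques, N m; "eef_pos": TCP position; "tool_rot": TCP orientation; "contact_force": force on the tool from outside, world axes, zero at the start; "torque": the same for the moment, N m; "gripper_width": opening from 0.0 (shut) to 1.0 (fully open).
Only numpy, scipy, OpenCV 4.12 (cv2) and the standard library are available. Lean on these libraries where they do the work, as an engineer would, in place of code of your own. Each camera call takes 0.05 s, during which the arm holds its last target. There are 200 camera calls.

## Task

Roll the thick aluminium round bar along the bench by pushing its side with the fingers, up the ramp and over into the groove of the V-block, letting it turn as it goes and never lifting it. When it lies in the groove, push its free end with a fingertip to slide it along the groove until its other end is against the end stop, then take the hand away. Leave the flange ring, the jar and the screwdriver where they are.

Things in the scene. Friction and masses are not known exactly. Their poses are not given: they have to be found in the camera images.
- bar: Plain aluminium round bar, 44 mm diameter, 130 mm long, about 0.5 kg, lying on the robot's side of the V-block, roughly parallel to its groove. Origin at its very centre, 22 mm above the bench at the start. Its y axis runs along the bar, towards the robot's left; x and z turn as it rolls (z starts up). It rolls freely and may run on if pushed fast; the fingers rub on it.
- vblock: Dark steel V-block fixed to the bench, turned up to 0.3 rad. Origin on the bench (z = 0) under the groove's centre line, halfway along; y along the groove to the end stop (robot's left), x across it, away from the robot. 220 mm long, y = -110 to 110 mm; 45 degree groove flanks, open to the bench at x = -7 to 7 mm; the far flank rises to a back 30 mm high, x = 37 to 59 mm.
- vblock_crest (a point): Middle of the near lip of the groove, 11 mm high, at x = -20 mm, y = 0 of the V-block; same axes. The lip is flat over x = -22 to -18 mm; a plain ramp as long as the block leads up to it from the bench at x = -74 mm. Going over the lip, the bar's centre is 33 mm high.
- vblock_stop (a point): Foot of the end stop's inner face, on the bench at x = 0, y = 110 mm of the V-block; same axes. The stop is an upright plate 46 mm high, 10 mm thick, from x = -36 to 59 mm. The groove's other end (y = -110 mm) is open.
- vblock_home (a point): Where the bar's centre is when the bar lies in the groove with its end against the stop: x = 0, y = 45 mm, z = 24 mm of the V-block; same axes. Anywhere along the groove a seated bar has its centre at x = 0, z = 24 mm.
- flange: Bystander: flat aluminium ring lying on the bench to the left of the bar, 90 mm outside, 56 mm hole, 10 mm thick; origin at the centre of its underside.
- tin: Bystander: small amber jar with a black cap standing to the right of the bar, 48 mm in diameter, 60 mm high; origin at the centre of its underside.
- driver: Bystander: screwdriver with a yellow handle lying on the bench beyond the V-block, along the groove's direction roughly; origin under its middle, its x axis along it towards the tip.
Not all that is in view belongs to the job. Of the things shaped like the bar, the aluminium one is meant.

How it is judged:
On the way, in this order (a step that is already met when the one before it is completed fails the run):
1. the bar has rolled: it has turned at least 0.8 rad about its own axis before it reaches the groove (angle between bar's own z axis and vertical above 0.8 rad and x of bar in the frame of vblock below -0.015 m), for 0.02 s.
2. the bar lies in the groove, not yet at the stop (x of bar in the frame of vblock between -0.004 and 0.004 m and height (world z) of bar below 0.027 m and y of bar in the frame of vblock below 0.04 m), for 0.2 s.
3. the bar's end has been pushed against the end stop (distance between bar and vblock_home below 0.004 m), for 0.1 s.
At the end, for the whole second after the job is handed in: The bar rests in the groove, parallel to it within 0.04 rad, its centre within 4 mm of the home point (its end within about 4 mm of the stop), at rest and untouched (distance between bar and vblock_home below 0.004 m and angle between the y axis of bar and the y axis of vblock, either way round below 0.04 rad and linear speed of bar below 0.01 m/s).
It fails at once if the bar is lifted more than 8 mm off the bench before the ramp (height (world z) of bar above 0.03 m and x of bar in the frame of vblock below -0.085 m).
It fails at once if the bar is lifted more than 10 mm clear of the V-block's crest (height (world z) of bar above 0.043 m).
It fails at once if the bar is stood up or tipped more than 0.35 rad from level (angle between bar's own y axis and vertical below 1.22 rad or angle between bar's own y axis and vertical above 1.92 rad).
It fails at once if a bystander is pushed more than 15 mm from its place (distance of any of flange, tin, driver from where it was at the start of the episode above 0.015 m).
It also fails if it takes over 48 s, if anything falls off the work surface, if the arm or the gripper's body presses on something with over 40 N, if the wrist force passes 120 N, or if a joint passes its speed limit or range.

## Working session

There is one attempt and no reset: what is moved stays moved. The work goes in short steps, Python scripts to look and compute and a tool call to move; the robot and the scene stay as the last step left them, time stands still between calls to the robot, and variables do not carry over. Pictures are saved under pics/ and viewed, about 8 in all and at most 12, crops included, and the job is handed in when it is done.

Besides the shell and the picture viewer there is one more tool, called after "Call:" as a command line: name --argument value ..., lists and objects as JSON in quotes. carry_out: Moves the arm, as the interface text tells. Its arguments: {"type":"object","properties":{"deltas":{"type":"array"},"hand":{"type":"number"},"newtons":{"type":"number"}},"required":["deltas"]}

```bash
ls; mkdir -p pics; cat > h.py <<'E'
import numpy as np, cv2
from station import readout, read_camera, get_calibration, bot, models
from scipy.spatial.transform import Rotation as R
def f_of(c): return 192/np.tan(np.radians(c["fov_y"])/2)
def ray(cam,row,col,z):
    c=get_calibration(cam); T=np.array(c["world_from_camera"]); f=f_of(c)
    d=T[:3,:3]@np.array([(col-c["cx"])/f,(row-c["cy"])/f,1]); o=T[:3,3]
    return o+d*(z-o[2])/d[2]
def proj(cam,p):
    c=get_calibration(cam); T=np.linalg.inv(np.array(c["world_from_camera"])); f=f_of(c)
    q=T[:3,:3]@np.array(p)+T[:3,3]; return np.array([c["cy"]+f*q[1]/q[2],c["cx"]+f*q[0]/q[2]])
def save(cam,name,im=None,s=1.5):
    im=read_camera(cam) if im is None else im
    cv2.imwrite(f"pics/{name}.png",cv2.resize(im[...,::-1],None,fx=s,fy=s,interpolation=cv2.INTER_CUBIC)); return im
E
python3 - <<'E'
from h import *
o=readout.get_obs(); print(o)
for n in("top","scene"):
    im=save(n,n+"0"); np.save(n+".npy",im); c=get_calibration(n); print(n,np.round(c["world_from_camera"],3).tolist(),c["fov_y"],c["cx"],c["cy"])
    for q in("bar","vblock","vblock_stop","flange","tin","driver"):
        print(q,[(np.round(d["centre"]).tolist(),round(d["score"],2),np.round(ray(n,*d["centre"],0.02)[:2],3).tolist()) for d in models.spot_in(q,n)[:3]])
E
```

```text
pics
{'t': 0.0, 'q': array([-1.44512376,  0.47779532,  0.02232786,  1.55645445, -0.01149848,
        1.10927292, -0.0830839 ]), 'joint_vel': array([ 0.00101439,  0.00231139, -0.00109983, -0.0023645 , -0.00022137,
        0.00186906, -0.00066921]), 'joint_torque': array([ 8.26536348e-05, -5.96450329e+01,  1.60799358e+00, -2.81199592e+01,
        1.24835011e-02,  9.56367032e-03,  4.13978611e-06]), 'eef_pos': array([0.15623965, 0.65609827, 0.24732738]), 'tool_rot': array([ 6.07895825e-04,  7.84729427e-01,  6.19837813e-01, -6.65051835e-04]), 'contact_force': array([ 1.04155142, -0.44576218, -0.79165256]), 'torque': array([ 0.0947185 ,  0.07809829, -0.0123183 ]), 'gripper_width': 1.0018504102152443}
top [[-0.007, -0.995, 0.099, 0.482], [-1.0, 0.008, 0.009, 0.025], [-0.01, -0.099, -0.995, 1.067], [0.0, 0.0, 0.0, 1.0]] 42.77777899524084 250.07850758306634 189.0040780185596
bar [([292.0, 187.0], 0.8, [0.37, 0.169]), ([215.0, 212.0], 0.71, [0.53, 0.116]), ([306.0, 280.0], 0.71, [0.339, -0.026])]
vblock [([162.0, 225.0], 0.8, [0.646, 0.088])]
vblock_stop [([167.0, 227.0], 0.77, [0.634, 0.085])]
flange [([217.0, 125.0], 0.87, [0.528, 0.302])]
tin [([232.0, 317.0], 0.95, [0.492, -0.106]), ([199.0, 124.0], 0.36, [0.566, 0.304])]
driver [([219.0, 213.0], 0.72, [0.522, 0.114]), ([110.0, 248.0], 0.71, [0.76, 0.039]), ([164.0, 225.0], 0.38, [0.641, 0.089])]
scene [[-0.237, 0.632, -0.738, 1.087], [0.971, 0.158, -0.177, 0.18], [0.004, -0.759, -0.652, 0.534], [0.0, 0.0, 0.0, 1.0]] 52.437930623969194 266.67566633417755 191.93820781163984
bar [([145.0, 256.0], 0.91, [0.347, -0.024]), ([160.0, 341.0], 0.59, [0.357, 0.176]), ([209.0, 298.0], 0.58, [0.54, 0.111])]
vblock [([256.0, 273.0], 0.7, [0.664, 0.09])]
vblock_stop [([254.0, 272.0], 0.59, [0.659, 0.088])]
flange [([245.0, 391.0], 0.85, [0.591, 0.285])]
tin [([174.0, 207.0], 0.59, [0.48, -0.096])]
driver [([300.0, 228.0], 0.76, [0.765, 0.043])]
```

View pics/top0.png

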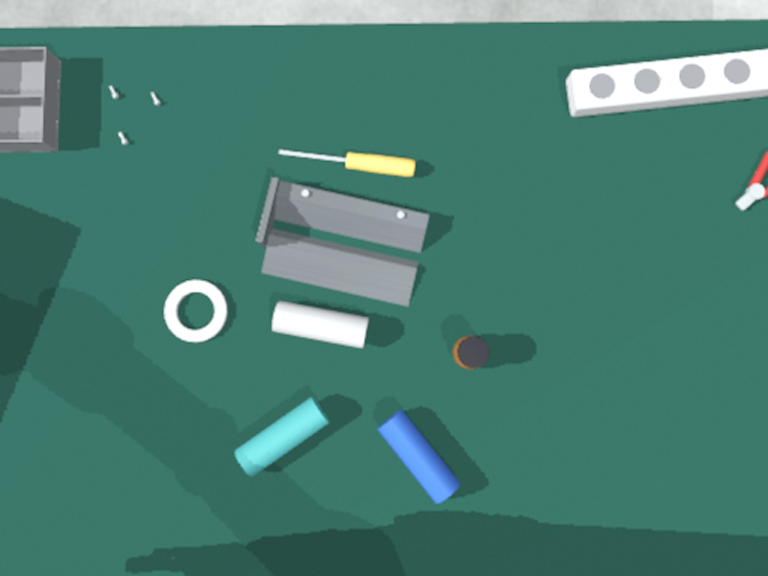

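View pics/scene0.png

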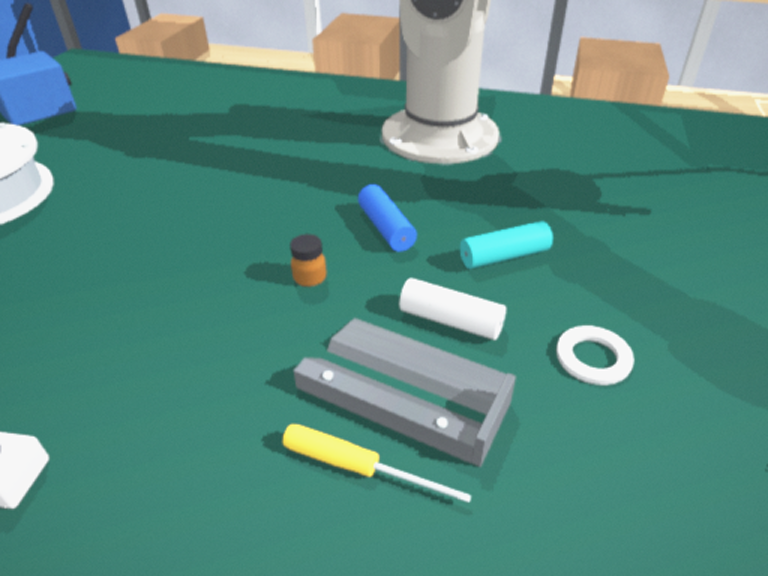

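The top view shows three bar-like things: white/bare metal at (row 215, col 212), teal at (292, 187) and blue at (306, 280). The bare metal one is the aluminium bar, as it lies beside the V-block and between ring and jar. A crop will check this and give me corners.

```bash
python3 - <<'E'
from h import *
im=np.load("top.npy"); save("top","crop",im[108:238,165:300],4.5)
E
```

```text
(no output)
```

View pics/crop.png

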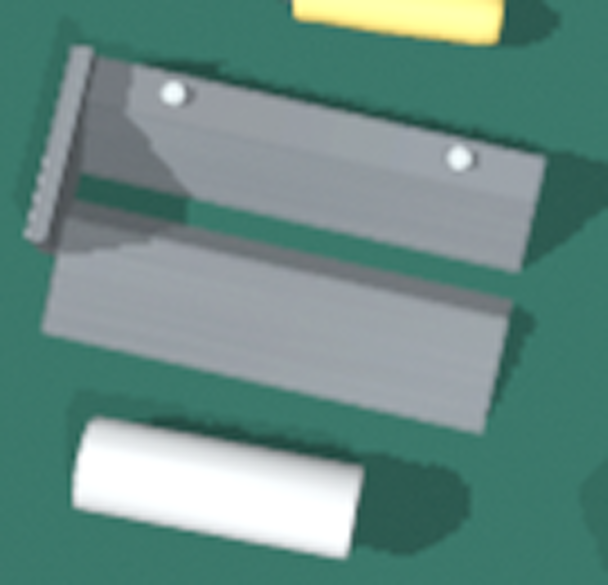

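```bash
cat >> h.py <<'E'
from scipy.optimize import least_squares
def fitpose(cam,pts,x0):
    def res(p):
        c,s=np.cos(p[2]),np.sin(p[2]); 
        return np.ravel([proj(cam,[p[0]+c*x-s*y,p[1]+s*x+c*y,z])-rc for (x,y,z),rc in pts])
    r=least_squares(res,x0,loss="soft_l1"); return r.x,r.fun.reshape(-1,2)
E
python3 - <<'E'
from h import *
P=lambda c,r:np.array([108+(r+.5)/4.5-.5,165+(c+.5)/4.5-.5])
m=.001*np.eye(3)[0,0]
V=[((-74,110,0),(42,332)),((-74,-110,0),(483,432)),((7,-110,0),(520,271)),((-7,-110,0),(514,300)),((-18,-110,11),(509,315)),((59,-110,30),(545,156)),((59,120,46),(72,45)),((59,110,46),(93,48)),((-36,120,46),(25,238)),((-36,110,46),(46,243))]
v,e=fitpose("top",[(np.array(a)*.001,P(*b)) for a,b in V],[.64,.09,-.2]); print(v,np.round(e,1).tolist())
B=[((22,65,22),(95,417)),((22,-65,22),(362,466)),((-22,-65,22),(348,558)),((-22,65,22),(74,506))]
b,e=fitpose("top",[(np.array(a)*.001,P(*q)) for a,q in B],[.53,.11,-.2]); print(b,np.round(e,1).tolist())
c,s=np.cos(v[2]),np.sin(v[2]); M=np.array([[c,s],[-s,c]])
print("bar in vblock",M@(b[:2]-v[:2]),b[2]-v[2])
o=readout.get_obs(); w,x,y,z=o["tool_rot"]; T=R.from_quat([x,y,z,w]).as_matrix(); print(np.round(T,4))
for yaw in (v[2],b[2]):
  u=np.array([-np.sin(yaw),np.cos(yaw),0])  # bar axis
  for sg in(1,-1): t=T.T@(sg*u); print("turn deg",np.degrees(np.arctan2(t[1],t[0])))
for q in ([0.48,0.12,.25],): print(T.T@(np.array(q)-o["eef_pos"])*100)
E
```

```text
[ 0.65244036  0.07751628 -0.23030187] [[0.1, 0.1], [0.0, 0.1], [-0.1, -0.1], [-0.4, -0.2], [0.5, 0.1], [-0.0, 0.2], [-0.2, 0.1], [0.1, -0.0], [0.0, -0.1], [-0.1, -0.1]]
[ 0.52884462  0.11324622 -0.19156012] [[-0.2, -0.2], [0.0, 0.2], [-0.1, -0.5], [0.3, 0.4]]
bar in vblock [-0.12848864  0.0065732 ] 0.03874174352725368
[[ 2.317e-01  9.728e-01  0.000e+00]
 [ 9.728e-01 -2.317e-01  1.000e-04]
 [ 1.000e-04  0.000e+00 -1.000e+00]]
turn deg -0.20071718505001362
turn deg 179.79928281494998
turn deg -2.4204555916894908
turn deg 177.57954440831054
[-44.70875152  43.91570285  -0.16801919]
```

The bare metal bar is the one: it is the only uncoloured cylinder. The block fit is within 0.5 px, and the tool axes already match the block (tool x is block y, tool y is block x). Moving behind the bar at height.

Call:
carry_out --deltas '[[[-4.4, 4.3, 0], 0], [[-8.8, 8.7, 0], 0], [[-13.2, 13.0, 0], 0], [[-17.6, 17.4, 0], 0], [[-22, 21.7, 0], 0], [[-26.4, 26, 0], 0], [[-30.8, 30.4, 0], 0], [[-35.2, 34.7, 0], 0], [[-39.6, 39, 0], 0], [[-44.2, 43.5, 0], -0.2]]' --hand 1.0

```text
t: 1.95
eef_pos: [0.4771, 0.1259, 0.2488]
tool_rot: [-0.0, 0.784, 0.621, 0.001]
contact_force: [0.2, 1.0, -0.1]
gripper_width: 0.998
```

```bash
cat >> h.py <<'E'
VB=np.array([0.65244,0.07752,-0.2303])
def inblock(p):
    c,s=np.cos(VB[2]),np.sin(VB[2]); return np.array([[c,s],[-s,c]])@(np.array(p)[:2]-VB[:2])
def st():
    o=readout.get_obs(); w,x,y,z=o["tool_rot"]; T=R.from_quat([x,y,z,w]).as_matrix()
    a=T[:,0]; print("t",round(o["t"],2),"tcp block mm",np.round(inblock(o["eef_pos"])*1000,1),"z",round(o["eef_pos"][2]*1000,1),"x-axis err deg",round(np.degrees(np.arctan2(a[1],a[0])-(VB[2]+np.pi/2)),2),"tilt",np.round(T[2],3),"F",np.round(o["contact_force"],1),"w",round(o["gripper_width"],2))
E
python3 - <<'E'
from h import *
st(); save("wrist","w1"); st()
print(np.round(get_calibration("wrist")["world_from_camera"],3).tolist(),get_calibration("wrist")["fov_y"])
E
```

```text
t 1.95 tcp block mm [-181.8    7. ] z 248.8 x-axis err deg 0.03 tilt [ 0.001  0.001 -1.   ] F [ 0.2  1.  -0.1] w 1.0
t 2.0 tcp block mm [-176.1   -0.6] z 249.2 x-axis err deg -0.55 tilt [-0.002  0.005 -1.   ] F [ 3.5 -6.3  0.6] w 1.0
[[0.238, 0.92, 0.313, 0.4], [0.971, -0.225, -0.078, 0.138], [-0.001, 0.322, -0.947, 0.374], [0.0, 0.0, 0.0, 1.0]] 68.7795875679833
```

Call:
carry_out --deltas '[[[0.7, -0.6, 0], 0.5], [[0.7, -0.6, 2], 0.5], [[0.7, -0.6, 5], 0.5], [[0.7, -0.6, 9], 0.5], [[0.7, -0.6, 13], 0.5], [[0.7, -0.6, 16], 0.5], [[0.7, -0.6, 18.5], 0.5], [[0.7, -0.6, 20], 0.5], [[0.7, -0.6, 20], 0.5]]'

```text
t: 3.12
eef_pos: [0.4767, 0.1255, 0.0486]
tool_rot: [0.002, 0.789, 0.614, -0.0]
contact_force: [-0.1, 0.1, 0.2]
gripper_width: 1.0
```

```bash
python3 - <<'E'
from h import *
st(); save("wrist","w2",s=1.2); save("scene","s2"); st()
E
```

```text
t 3.12 tcp block mm [-182.     6.6] z 48.6 x-axis err deg -0.98 tilt [-0.002  0.003 -1.   ] F [-0.1  0.1  0.2] w 1.0
t 3.23 tcp block mm [-180.9    6.7] z 49.8 x-axis err deg -1.03 tilt [-0.001  0.005 -1.   ] F [-0.1  0.3  0.1] w 1.0
```

View pics/w2.png

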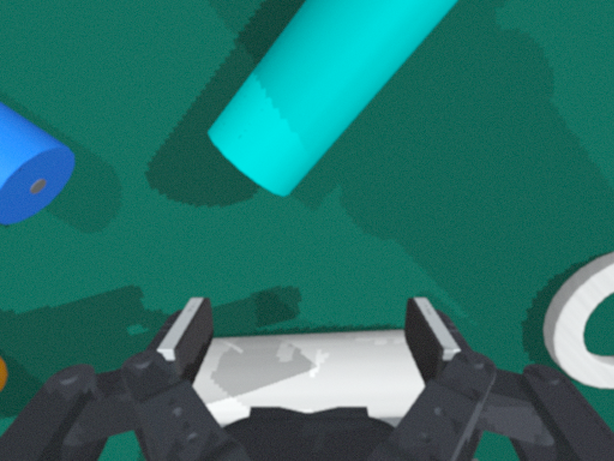

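The wrist view shows both open fingers on the robot's side of the white bar, with free bench beneath. I'll lower the hand and straighten the yaw.

Call:
carry_out --deltas '[[[0, 0, 0.8], -1.0], [[0, 0, 1.6], -1.0], [[0, 0, 2.3], -1.0], [[0, 0, 2.8], -1.0], [[0, 0.2, 2.8], -1.0], [[0, 0.4, 2.8], -1.0]]'

```text
t: 3.98
eef_pos: [0.4822, 0.1243, 0.0219]
tool_rot: [0.003, 0.784, 0.621, 0.001]
contact_force: [0.3, -0.2, 0.2]
gripper_width: 0.999
```

```bash
python3 - <<'E'
from h import *
st()
E
```

```text
t 3.98 tcp block mm [-176.5    6.7] z 21.9 x-axis err deg -0.03 tilt [-0.001  0.005 -1.   ] F [ 0.3 -0.2  0.2] w 1.0
```

Call:
carry_out --deltas '[[[0, 0.4, 0], 0], [[0, 0.8, 0], 0], [[0, 1.2, 0], 0], [[0, 1.5, 0], 0], [[0, 1.8, 0], 0], [[0, 2.1, 0], 0], [[0, 2.4, 0], 0], [[0, 2.7, 0], 0]]'

```text
t: 4.97
eef_pos: [0.5086, 0.1181, 0.0221]
tool_rot: [0.003, 0.784, 0.621, 0.001]
contact_force: [-1.4, -0.0, 0.1]
gripper_width: 0.998
```

```bash
python3 - <<'E'
from h import *
st(); im=save("top","t3a"); save("top","t3",im[100:260,140:340],3)
E
```

```text
t 4.97 tcp block mm [-149.3    6.6] z 22.1 x-axis err deg -0.03 tilt [-0.001  0.005 -1.   ] F [-1.4 -0.   0.1] w 1.0
```

View pics/t3.png

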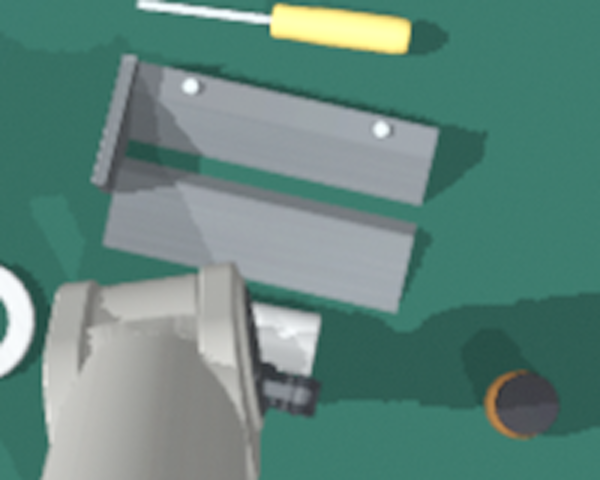

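Call:
carry_out --deltas '[[[0, 0.5, 0], 0], [[0, 0.9, 0], 0], [[0, 1.3, 0], 0], [[0, 1.7, 0], 0], [[0, 2.1, 0], 0], [[0, 2.5, 0], 0], [[0, 2.9, 0], 0], [[0, 3.3, 0], 0], [[0, 3.7, 0], 0], [[0, 4.1, 0], 0]]'

```text
t: 6.28
eef_pos: [0.5488, 0.1087, 0.0223]
tool_rot: [0.002, 0.784, 0.621, 0.001]
contact_force: [-0.5, 1.1, 1.3]
gripper_width: 1.001
```

```bash
python3 - <<'E'
from h import *
st(); save("scene","s4"); c=models.spot_in("bar","scene"); print([(np.round(d["centre"]).tolist(),round(d["score"],2),np.round(inblock(ray("scene",*d["centre"],0.024))*1000)) for d in c[:3]])
E
```

```text
t 6.28 tcp block mm [-108.     6.6] z 22.3 x-axis err deg -0.02 tilt [-0.001  0.005 -1.   ] F [-0.5  1.1  1.3] w 1.0
[([160.0, 344.0], 0.83, array([-306.,   37.])), ([226.0, 289.0], 0.63, array([-64.,  12.])), ([142.0, 253.0], 0.63, array([-278., -178.]))]
```

View pics/s4.png

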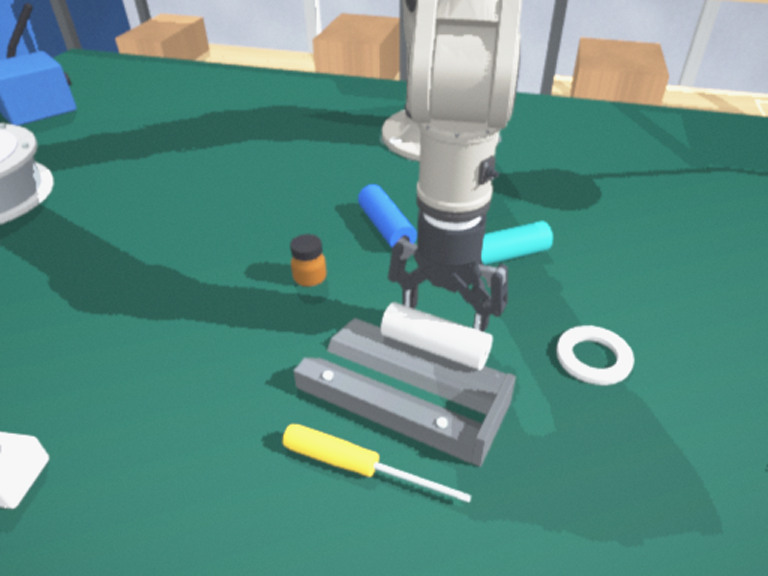

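The bar (white, at about (332, 437) in the scaled picture) is parallel at the ramp foot, with both fingers behind it. Now up the ramp, raising the hand with the slope.

Call:
carry_out --deltas '[[[0, 0.4, -0.1], 0], [[0, 0.8, -0.2], 0], [[0, 1.2, -0.3], 0], [[0, 1.6, -0.4], 0], [[0, 2.0, -0.5], 0], [[0, 2.4, -0.6], 0], [[0, 2.8, -0.7], 0], [[0, 3.2, -0.8], 0], [[0, 3.6, -0.9], 0], [[0, 4.0, -1.0], 0]]'

```text
t: 7.62
eef_pos: [0.5884, 0.0993, 0.0326]
tool_rot: [0.003, 0.784, 0.621, 0.001]
contact_force: [-4.3, 1.4, 3.5]
gripper_width: 1.0
```

```bash
python3 - <<'E'
from h import *
st()
E
```

```text
t 7.62 tcp block mm [-67.4   6.6] z 32.6 x-axis err deg -0.05 tilt [-0.001  0.006 -1.   ] F [-4.3  1.4  3.5] w 1.0
```

Call:
carry_out --deltas '[[[0, 0.3, 0], 0], [[0, 0.6, -0.1], 0], [[0, 0.9, -0.1], 0], [[0, 1.2, -0.2], 0], [[0, 1.4, -0.2], 0], [[0, 1.6, -0.2], 0], [[0, 1.8, -0.2], 0], [[0, 1.9, -0.2], 0]]'

```text
t: 8.62
eef_pos: [0.607, 0.0949, 0.0347]
tool_rot: [0.003, 0.784, 0.621, 0.002]
contact_force: [0.1, -0.4, 0.0]
gripper_width: 1.002
```

```bash
python3 - <<'E'
from h import *
st(); save("scene","s5"); c=models.spot_in("bar","scene"); print([(np.round(d["centre"]).tolist(),round(d["score"],2),np.round(inblock(ray("scene",*d["centre"],0.03))*1000)) for d in c[:3]])
E
```

```text
t 8.62 tcp block mm [-48.2   6.6] z 34.7 x-axis err deg -0.06 tilt [-0.001  0.006 -1.   ] F [ 0.1 -0.4  0. ] w 1.0
[([251.0, 270.0], 0.89, array([10.,  9.])), ([140.0, 252.0], 0.88, array([-276., -181.])), ([160.0, 340.0], 0.57, array([-295.,   30.]))]
```

View pics/s5.png

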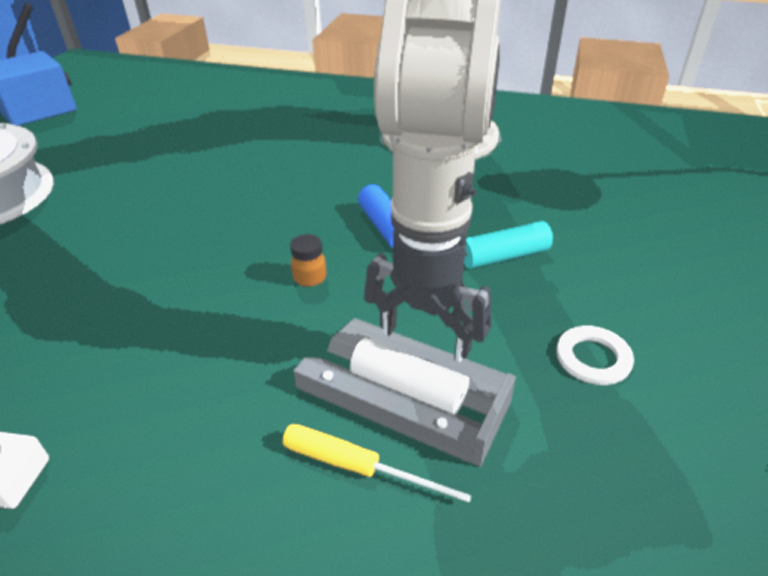

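The bar lies in the groove (about (377, 410) in the picture), clear of the stop. I'll lift off, shut the hand and go beyond the free end.

Call:
carry_out --deltas '[[[0, -0.8, 0], 0], [[0, -0.8, -2], 0], [[0, -0.8, -5], 0], [[0, -0.8, -9], 0], [[-4, 1, -9], 0], [[-8, 3.5, -9], 0], [[-10.4, 4.8, -9], 0], [[-10.4, 4.8, -9], 0], [[-10.4, 4.8, -9], 0]]' --hand 0 --newtons 20

```text
t: 9.85
eef_pos: [0.6292, -0.0157, 0.1258]
tool_rot: [0.002, 0.784, 0.621, 0.002]
contact_force: [0.3, 0.1, -0.5]
gripper_width: -0.001
```

```bash
python3 - <<'E'
from h import *
st(); save("wrist","w6",s=1.2); st()
# seated bar outline check: free-end / far-end pixels in wrist for y=8
c,s=np.cos(VB[2]),np.sin(VB[2])
for y in (-57,73): print(y,np.round(1.2*proj("wrist",[VB[0]-s*y/1e3,VB[1]+c*y/1e3,.046])))
E
```

```text
t 9.85 tcp block mm [ -1.3 -96. ] z 125.8 x-axis err deg 0.01 tilt [ 0.     0.006 -1.   ] F [ 0.3  0.1 -0.5] w -0.0
t 9.9 tcp block mm [ -1.5 -95.5] z 125.6 x-axis err deg 0.06 tilt [ 0.     0.006 -1.   ] F [ 0.4 -0.  -0.2] w 0.0
-57 [255. 366.]
73 [255. 564.]
```

View pics/w6.png

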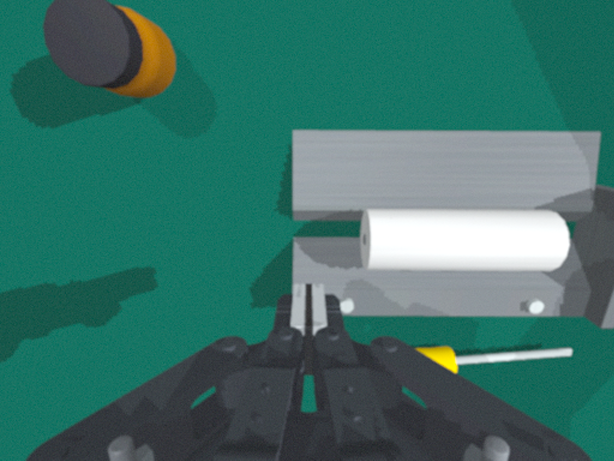

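The wrist view shows the bar seated in the groove with its free end at col ~363, matching y ≈ -57 mm. Now lower into the groove beyond the free end.

Call:
carry_out --deltas '[[[0, 0.1, 2], 0], [[0, 0.1, 4.5], 0], [[0, 0.1, 7], 0], [[0, 0.1, 8.5], 0], [[0, 0.1, 9.2], 0], [[0.2, 0.1, 9.2], 0], [[0.6, 0.1, 9.2], 0], [[1.0, 0.1, 9.2], 0]]'

```text
t: 10.9
eef_pos: [0.6336, -0.0052, 0.0344]
tool_rot: [0.003, 0.783, 0.622, 0.003]
contact_force: [0.6, 0.4, -0.8]
gripper_width: 0.003
```

```bash
python3 - <<'E'
from h import *
st()
E
```

```text
t 10.9 tcp block mm [  0.5 -84.8] z 34.4 x-axis err deg 0.08 tilt [ 0.001  0.007 -1.   ] F [ 0.6  0.4 -0.8] w 0.0
```

Call:
carry_out --deltas '[[[0.4, 0, 0], 0], [[0.8, 0, 0], 0], [[1.1, 0, 0], 0], [[1.4, 0, 0], 0], [[1.7, 0, 0], 0], [[2.0, 0, 0], 0], [[2.3, 0, 0], 0], [[2.6, 0, 0], 0], [[2.9, 0, 0], 0], [[3.2, 0, 0], 0]]'

```text
t: 12.15
eef_pos: [0.641, 0.0262, 0.0344]
tool_rot: [0.003, 0.783, 0.622, 0.003]
contact_force: [-0.5, -3.2, 0.4]
gripper_width: 0.005
```

```bash
python3 - <<'E'
from h import *
st()
E
```

```text
t 12.15 tcp block mm [  0.5 -52.5] z 34.4 x-axis err deg 0.08 tilt [ 0.001  0.007 -1.   ] F [-0.5 -3.2  0.4] w 0.0
```

Pushing at about 3 N, as sliding friction should give. Continuing.

Call:
carry_out --deltas '[[[0.3, 0, 0], 0], [[0.6, 0, 0], 0], [[0.9, 0, 0], 0], [[1.2, 0, 0], 0], [[1.4, 0, 0], 0]]'

```text
t: 12.78
eef_pos: [0.6442, 0.0401, 0.0344]
tool_rot: [0.003, 0.783, 0.622, 0.003]
contact_force: [-0.0, -2.6, 1.1]
gripper_width: -0.0
```

```bash
python3 - <<'E'
from h import *
st(); im=read_camera("wrist"); save("wrist","w7",im,1.2); st()
E
```

```text
t 12.78 tcp block mm [  0.5 -38.3] z 34.4 x-axis err deg 0.09 tilt [ 0.001  0.007 -1.   ] F [-0.  -2.6  1.1] w -0.0
t 12.82 tcp block mm [  0.5 -38. ] z 34.4 x-axis err deg 0.11 tilt [ 0.001  0.007 -1.   ] F [ 0.6 -2.5  0.4] w -0.0
```

View pics/w7.png

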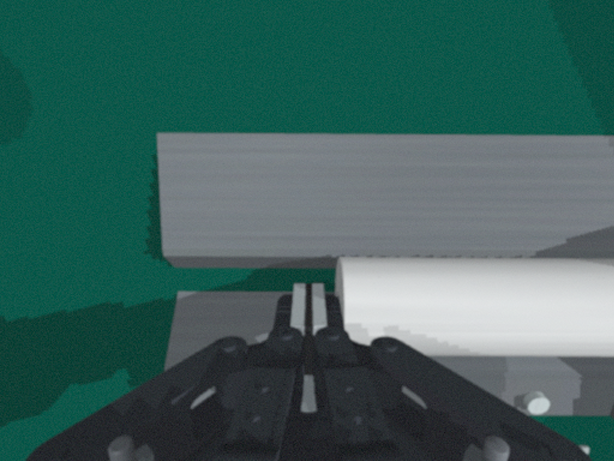

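The closed fingertip bears on the bar's end (col ~338). I'll advance in small steps until the stop is felt.

Call:
carry_out --deltas '[[[0.2, 0, 0], 0], [[0.4, 0, 0], 0], [[0.5, 0, 0], 0]]'

```text
t: 13.2
eef_pos: [0.6454, 0.0455, 0.0344]
tool_rot: [0.003, 0.783, 0.622, 0.003]
contact_force: [-0.8, -3.1, 0.2]
gripper_width: 0.003
```

Call:
carry_out --deltas '[[[0.2, 0, 0], 0], [[0.3, 0, 0], 0]]'

```text
t: 13.45
eef_pos: [0.6457, 0.0468, 0.0344]
tool_rot: [0.003, 0.783, 0.622, 0.002]
contact_force: [-2.1, -7.3, 1.7]
gripper_width: -0.001
```

Call:
carry_out --deltas '[[[0.1, 0, 0], 0], [[0.2, 0, 0], 0], [[0.2, 0, 0], 0]]'

```text
t: 13.82
eef_pos: [0.6457, 0.0468, 0.0344]
tool_rot: [0.003, 0.784, 0.621, 0.001]
contact_force: [-1.9, -6.3, 2.3]
gripper_width: -0.001
```

```bash
python3 - <<'E'
from h import *
st()
E
```

```text
t 13.82 tcp block mm [  0.4 -31.4] z 34.4 x-axis err deg -0.02 tilt [-0.003  0.006 -1.   ] F [-1.9 -6.3  2.3] w -0.0
```

The tool no longer advances and the force is up: the bar is at the stop. Withdrawing back along the groove, then up and clear.

Call:
carry_out --deltas '[[[-0.5, 0, 0], 0], [[-1.5, 0, 0], 0], [[-3, 0, 0], 0], [[-4, 0, -2], 0], [[-5, 0, -6], 0], [[-6, 0, -10], 0], [[-8, -4, -14], 0], [[-10, -9, -16], 0], [[-10, -12, -18], 0], [[-10, -12, -18], 0]]'

```text
t: 15.08
eef_pos: [0.5041, -0.0227, 0.2166]
tool_rot: [0.004, 0.784, 0.621, 0.003]
contact_force: [0.8, -0.5, 0.1]
gripper_width: -0.0
```

```bash
python3 - <<'E'
from h import *
st(); im=read_camera("top"); save("top","t8",im[100:260,140:340],3)
c,s=np.cos(VB[2]),np.sin(VB[2])
for x,y in((22,110),(-22,110),(22,-20),(-22,-20)):
    r,k=proj("top",[VB[0]+c*x/1e3-s*y/1e3,VB[1]+s*x/1e3+c*y/1e3,.024]); print("expect crop col,row",round((k-140)*3),round((r-100)*3))
for q in("flange","tin","driver"): print(q,[(np.round(d["centre"]).tolist(),round(d["score"],2)) for d in models.spot_in(q,"top")[:2]])
E
```

```text
t 15.07 tcp block mm [-121.5 -131.4] z 216.6 x-axis err deg -0.06 tilt [-0.     0.009 -1.   ] F [ 0.8 -0.5  0.1] w -0.0
expect crop col,row 128 112
expect crop col,row 114 171
expect crop col,row 304 151
expect crop col,row 290 210
flange [([212.0, 122.0], 0.9)]
tin []
driver [([110.0, 254.0], 0.95)]
```

View pics/t8.png

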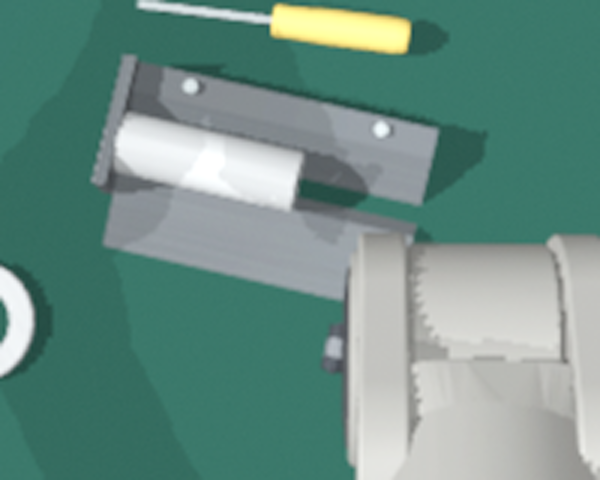

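The bar's free-end corners in the picture, about (303,152) and (292,209), match the expected (304,151) and (290,210). Handing in.

```bash
python3 -c "
from station import bot; print(bot.hand_in())"
```

```text
the job is handed in; nothing more can be done
None
```

I rolled the aluminium bar along the bench with the two open fingers, up the ramp and over the lip into the groove. Then I slid it along with the closed fingertip until it met the end stop, backed the hand off and handed in at about 15 s; the hand-in gives no verdict.

- **At the stop:** the tool stopped moving forward and the push force rose from about 3 N to 6–7 N.
- **Final position:** in the last top picture the bar's free-end corners are within about 2 px of where a bar at home should show, at 3x enlargement (about 1–2 mm).
- **Bystanders:** the screwdriver looks unmoved. The ring shows in place at the picture's edge, though the detector put its centre about 6 px (about 15 mm) from where it was at the start. I did not measure this further, and the hand never came near the ring. The detector put the screwdriver about 6 px further along its length too. The arm hid the jar in that view, so I could not check it at the end; I saw no contact with it.
- **Roll angle:** I did not measure how far the bar turned. It travelled over 100 mm before the groove, about 5 rad if it rolled freely.

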